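Hang the drip cup and hold the tea infuser over it

TASK

The tea has brewed. Hang the drip cup by its hooks on the rail of the stand, then lift the infuser out of the mug, carry it upright over the mills and the jar without disturbing them, and hold it still and level about a centimetre above the hanging cup, centred over its mouth and not touching it, so that it can drain. Finish while still holding the infuser there; leave the mug standing where it is.

Things in the scene. Friction and masses are not known exactly. Their poses are not given: they have to be found in the camera images.
- stand: low steel rail stand, fixed: two posts 240 mm apart (along its y), 190 mm high, on wooden foot bars 120 mm long (x -50 to +70 mm), joined by the hanging rail and, straight below it, a 10 mm rest bar with its axis 120 mm up, on which the back of a hung cup leans. Cups hang on its -x side, which looks roughly towards the robot. Origin on the worktop midway between the posts, z up
- rail_mid (a point): middle of the hanging rail, on the axis of the bar: 10 mm diameter, level, 180 mm above the worktop, along the stand's y, free between the posts; axes as the stand
- drip_cup: open square steel cup, 150 g, 64 mm (its x) by 62 mm (y) outside, 70 mm high, walls 3 mm, upright. Two 12 mm hook straps 40 mm apart rise on its back (+x) wall to 85 mm, turn back and slope down and out to a lip 64 mm behind the cup's centre, 59 mm up; 12 mm wide inside at the top, 28 mm at the mouth. Pinch the side walls (y -31, +31 mm) from above near the rim. Origin: centre of the underside
- cup_hook (a point): where the rail's axis lies in the hooks when the cup hangs home: 37.5 mm behind (+x) the cup's centre, 77 mm above its underside, midway between the straps. Hung, cup and stand have the same x direction. Lowered with the rail up to 10 mm farther behind than this point, the sloping lip guides it home; more than 1 mm nearer the cup, its back wall lands on the rail
- cup_mouth (a point): centre of the cup's mouth, in the plane of its rim, 70 mm above the underside; the opening is 58 by 56 mm; the hooks stand 15 mm higher, behind it
- tea_mug: green and white mug, 101 mm high, 78 mm across, with a handle; loose; stands upright; z up
- mug_mouth (a point): centre of the mug's mouth, in the plane of its rim, 101 mm above the worktop
- infuser: steel tea basket sitting in the mug, about 90 g: bowl 38 mm across at the foot, 47 mm at the top, 55 mm deep; a flange 85 mm across, 55 to 58 mm above the underside, rests on the mug's rim; an arched wire handle above it. Origin at the centre of its underside, z up; the handle stands in its x-z plane
- infuser_grip (a point): centre of the black grip block on top of the handle, on the infuser's axis, 98 mm above its underside; 34 mm long along the infuser's x, 12 mm thick along its y, 20 mm high: pinch it across its thickness from above; axes as the infuser
- pepper_mill: dark wooden mill, 58 mm across, 150 mm high, standing between mug and stand; origin at the centre of its underside
- salt_mill: pale wooden mill, 58 mm across, 120 mm high, standing between mug and stand; origin at the centre of its underside
- honey_jar: jar with a red cap, 65 mm across, 100 mm high, standing between mug and stand; origin at the centre of its underside
Things that resemble listed ones, but are neither listed nor needed, are in the scene too. Leave any pink or turquoise look-alike of the drip_cup alone.

How it is judged:
On the way, in this order (a step that is already met when the one before it is completed fails the run):
1. the drip cup hangs by its hooks on the rail, let go (x of cup_hook in the frame of rail_mid between -0.009 and 0.009 m and z of cup_hook in the frame of rail_mid between -0.008 and 0.008 m and y of cup_hook in the frame of rail_mid between -0.1 and 0.1 m and angle between drip_cup's own z axis and vertical below 0.17 rad and contact force between drip_cup and stand above 0.3 N and contact force between the fingers and drip_cup below 0.05 N), for 0.2 s.
2. the infuser is lifted clear of the mug in the gripper (z of infuser in the frame of mug_mouth above 0.01 m and contact force between the fingers and infuser above 0.5 N), for 0.2 s.
At the end, for the whole second after the job is handed in: Held still by the gripper: infuser underside 3-25 mm above the cup rim, within 10 mm of the mouth's middle, within 0.15 rad of upright, touching neither cup nor stand; cup hung home on the rail (9 mm, 0.17 rad), not touched by the fingers; mug upright, within 40 mm of its place (all of step 1 and z of infuser in the frame of cup_mouth between 0.003 and 0.025 m and horizontal distance between infuser and cup_mouth below 0.01 m and angle between infuser's own z axis and vertical below 0.15 rad and contact force between the fingers and infuser above 0.5 N and contact force between infuser and drip_cup below 0.05 N and contact force between infuser and stand below 0.05 N and linear speed of infuser below 0.02 m/s and angle between tea_mug's own z axis and vertical below 0.1 rad and distance of tea_mug from where it was at the start of the episode below 0.04 m); the arm keeps its last pose, push and grip.
It fails at once if the infuser is carried low past the mills and the jar instead of over them (underside below 95 mm in their row) (world y of infuser between 0.03 and 0.095 m and height (world z) of infuser below 0.095 m).
It fails at once if the infuser is tipped (more than 0.5 rad from upright) (angle between infuser's own z axis and vertical above 0.5 rad).
It fails at once if the mug is tipped (more than 0.3 rad) (angle between tea_mug's own z axis and vertical above 0.3 rad).
It fails at once if a mill or the jar standing between is shoved by more than 20 mm or tipped (distance of any of pepper_mill, salt_mill, honey_jar from where it was at the start of the episode above 0.02 m or angle between any of pepper_mill, salt_mill, honey_jar's own z axis and vertical above 0.25 rad).
It also fails if it takes over 61 s, if anything falls off the work surface, if the arm or the gripper's body presses on something with over 40 N, if the wrist force passes 120 N, or if a joint passes its speed limit or range.

ROBOT

A 6-joint arm with a two-finger parallel gripper is mounted at the origin on a cart in front of the work surface, level with it; the furniture and walls round the work are solid. World frame = base frame: x ahead of the robot, y to its left, z up, the work surface at z = 0. Lengths are in m, angles in rad, forces in N, time in s.
With the tool pointing down it reaches from about 0.35 to 0.775 m from the base axis. Payload 5.5 kg.
Tool frame: the origin (TCP) lies at the very end of the fingers, on their centre line; the grasp point (between the pads) lies 19 mm behind it; z points along the fingers, y is the line along which they close (so a half turn about z gives the same grasp; the last joint's range is limited). The gripper opens to 85 mm and grips with 20 to 120 N. Pads are 22 mm wide; open, the fingers measure 114 mm over their backs; the gripper's body (76 mm by 85 mm) begins 54 mm behind the grasp point. The pads swing forward as they close: fully open they stand 13 mm farther back than shut.
Start: joints at [1.121, 0.313, 0.046, 1.304, 0, 1.431], TCP at [0.175, 0.548, 0.231] pointing down, gripper open.
Joint ranges: [-2.76, 2.76], [-0.86, 1.69], [-1.03, 1.26], [-2.2, 2.34], [-1.47, 1.5], [-3.14, 3.14]. Speed limits (rad/s): [2.57, 2.57, 3.14, 3.14, 3.14, 3.14].

INTERFACE

Orientations are given as a unit quaternion [w, x, y, z].
In Python, from workcell import get_state, read_camera, hand_in gives the robot as it stands.
- The arm moves only by the tool send_rows, never from a script. Its argument "increments" is a list of rows, each an object of numbers: "dx", "dy", "dz": the shift along the world's x, y, z in units of 25 mm (1.0 is 25 mm); "roll": the turn about the world's z in units of 8 degrees (1.0 is 8 degrees); "claw": the opening, from -1 (shut) to 1 (fully open). In form: [{"dx": .., "dy": .., "dz": .., "roll": .., "claw": ..}, ...]. A call has exactly 5 rows; each row is the pose to reach, as a shift and turn from the pose commanded when the call began; what a row does not reach only later rows make up. A row lasts 1/8 s, in which the tool goes at most 62.5 mm and 10.7 degrees, less where a joint would pass 70% of its speed; a pose out of reach is approached as far as the arm can. A call with a gripper value outside its range is refused whole. The fingers move at their own pace and stop on an object; "grip_force" is the grip in N (left out, the last holds). Time passes only in rows, so rows that repeat a pose let the fingers close, or fill a call up. It gives the time, the measured TCP pose, the force, the opening and the grip force at its end, in the units of the state.
- get_state(): the state, without advancing time (a new reading comes with each control period).
- read_camera(name): name is "side" or "top"; returns a dict with "image" (400x640x3 uint8, blue, green, red), "fx", "fy", "cx", "cy" (pixels), "world_to_cam" (4x4, takes a point from world to camera coordinates). Camera axes: x right, y up, looking along -z (the intrinsics and any distortion apply to the point x, -y, -z); pixel columns grow to the right and rows downward; lengths in m; the calibration is good to about 2 mm. A picture is of the moment at which its call begins. There is no depth.
- hand_in(): hands the job in; it is judged then, once.
The state is a dict: "clock": time; "joint_pos": joint angles; "qvel": joint speeds; "tau": joint torques, N m; "tcp_pos": TCP position; "orientation": TCP orientation; "wrist_force": force on the tool from outside, world axes, zero at the start; "ft_torque": the same for the moment, N m; "finger_gap": finger opening in m; "grip_force": force on a finger pad.
Only numpy, scipy, OpenCV 4.12 (cv2) and the standard library are available. Lean on these libraries where they do the work, as an engineer would, in place of code of your own. Each camera call takes 0.05 s, during which the arm holds its last target. There are 200 camera calls.

## Working session

There is one attempt and no reset: what is moved stays moved. The work goes in short steps, Python scripts to look and compute and a tool call to move; the robot and the scene stay as the last step left them, time stands still between calls to the robot, and variables do not carry over. Pictures are saved under pics/ and viewed, at most 10 in all, crops included, and the job is handed in when it is done.

Besides the shell and the picture viewer there is one more tool, called after "Emit:" as name([rows], argument=value, ...), one row to a line, values as JSON. send_rows: Moves the arm, as the interface text tells. Its arguments: {"type":"object","properties":{"increments":{"type":"array","items":{"type":"object","properties":{"dx":{"type":"number"},"dy":{"type":"number"},"dz":{"type":"number"},"roll":{"type":"number"},"claw":{"type":"number"}}}},"grip_force":{"type":"number"}},"required":["increments"]}

```bash
mkdir -p pics; cat > h.py <<'E'
import numpy as np, cv2
from workcell import get_state, read_camera, hand_in
def snap(n,f):
    c=read_camera(n); cv2.imwrite(f,c["image"]); np.savez(f[:-4]+".npz",**{k:np.array(v) for k,v in c.items() if k!="image"}); return c
def load(f): return np.load(f[:-4]+".npz")
def proj(c,p):
    W=np.array(c["world_to_cam"]); q=(W@np.c_[np.atleast_2d(p),np.ones(len(np.atleast_2d(p)))].T).T
    return np.c_[c["cx"]+c["fx"]*q[:,0]/-q[:,2], c["cy"]+c["fy"]*-q[:,1]/-q[:,2]]
def ray(c,uv,z):
    W=np.array(c["world_to_cam"]); R,t=W[:3,:3],W[:3,3]; o=-R.T@t
    d=R.T@np.array([(uv[0]-c["cx"])/c["fx"],-(uv[1]-c["cy"])/c["fy"],-1]); return o+d*(z-o[2])/d[2]
E
python3 - <<'E'
from h import *
for n in("top","side"):
    c=snap(n,f"pics/{n}0.png"); print(c.keys(),c["fx"],c["cx"],c["cy"],np.round(c["world_to_cam"],3))
print(get_state())
E
```

```text
dict_keys(['image', 'fx', 'fy', 'cx', 'cy', 'world_to_cam']) 401.90799216367844 313.6366055813248 199.413094834975 [[-0.008 -1.    -0.014  0.014]
 [ 0.996 -0.01   0.09  -0.502]
 [-0.09  -0.013  0.996 -1.417]
 [ 0.     0.     0.     1.   ]]
dict_keys(['image', 'fx', 'fy', 'cx', 'cy', 'world_to_cam']) 506.3041696071872 315.62548050987016 208.3288781701741 [[ 1.     0.016  0.015 -0.492]
 [-0.021  0.638  0.769 -0.102]
 [ 0.003 -0.769  0.639 -1.404]
 [ 0.     0.     0.     1.   ]]
{'clock': 0.1, 'joint_pos': array([1.12136028e+00, 3.13918847e-01, 4.51065605e-02, 1.30358960e+00,
       2.12402725e-05, 1.43122122e+00]), 'qvel': array([ 0.00080933, -0.00342572,  0.00371196,  0.00073409,  0.00068156,
        0.00136658]), 'tau': array([ 3.05386675e-03, -4.81725955e+01,  2.99243939e+01,  1.26400357e-02,
       -5.68194298e-05,  4.00545133e-06]), 'tcp_pos': array([0.17512772, 0.54721688, 0.23050742]), 'orientation': array([-2.43183406e-04,  1.54311360e-01,  9.88021943e-01, -7.65134835e-04]), 'wrist_force': array([-0.00929269,  0.36439972,  0.43381143]), 'ft_torque': array([-0.05833908,  0.05520236, -0.01666137]), 'grip_force': 0.0, 'finger_gap': 0.08524407533675414}
```

View pics/top0.png

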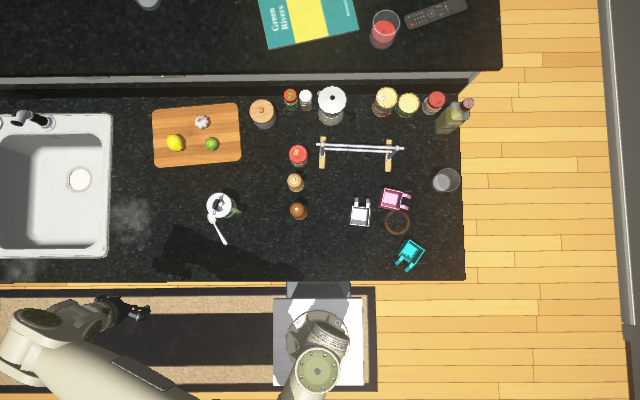

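View pics/side0.png

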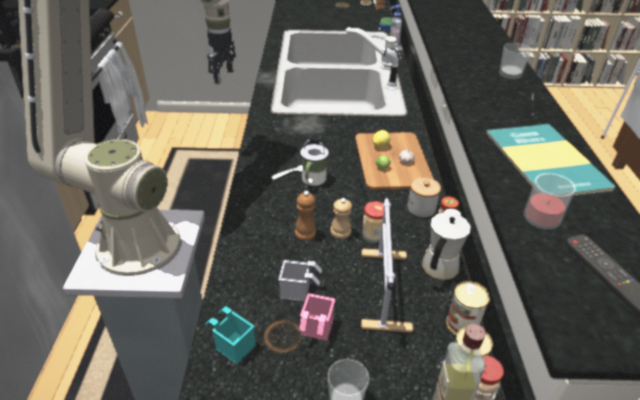

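The top view shows three cups: steel (360,212), pink (394,199) and turquoise (410,253). The uncoloured steel one is the drip cup, since the other two are the coloured look-alikes. The mug and infuser are at (219,206), the mills at (298,211) and (295,182), the jar at (298,155), and the rail runs from (318,147) to (403,149). I'll confirm with an enlarged crop.

```bash
python3 - <<'E'
from h import *
t=cv2.imread("pics/top0.png"); s=cv2.imread("pics/side0.png")
def crop(im,x,y,w,h,W,H): return cv2.resize(im[y:y+h,x:x+w],(W,H),interpolation=cv2.INTER_CUBIC)
a=crop(t,335,190,50,40,400,320); b=crop(s,270,250,60,48,400,320)
c=crop(t,195,180,50,35,400,280); d=crop(t,310,130,100,70,400,280)
cv2.imwrite("pics/crop1.png",np.vstack([np.hstack([a,b]),np.hstack([c,d])]))
E
```

```text
(no output)
```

View pics/crop1.png

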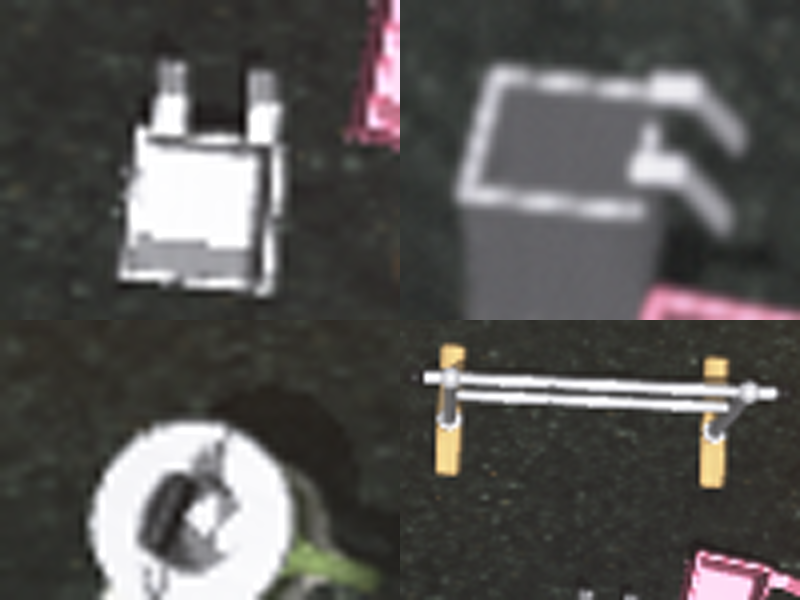

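The crop confirms it: the uncoloured steel cup, with two hooks towards +x, has rim corners in the top view of about (352.7,206.2), (369.7,208.1), (350.2,224.7) and (368.5,226.2). The infuser's dark grip block lies left of the flange centre at about (216,205). The rail is clear in the lower right panel. Next I'll fit poses from both views and overlay them.

```bash
cat > fit1.py <<'E'
from h import *
from scipy.optimize import least_squares
T=load("pics/top0.png");S=load("pics/side0.png")
def Rz(a): return np.array([[np.cos(a),-np.sin(a),0],[np.sin(a),np.cos(a),0],[0,0,1]])
def fit(obs,x0):  # obs: (cam, local pt, uv)
    r=lambda p: np.concatenate([(proj(c,Rz(p[2])@np.array(l)+[p[0],p[1],0])[0]-np.array(uv)) for c,l,uv in obs])
    o=least_squares(r,x0,loss="soft_l1"); return o.x,r(o.x).reshape(-1,2)
tp=lambda u,v:(335+u/8-.45,190+v/8-.45)
sp=lambda u,v:(270+(u-400)/6.667-.45,250+v/6.667-.45)
cup,res=fit([(T,(.032,.031,.07),tp(140,130)),(T,(.032,-.031,.07),tp(281,147)),(T,(-.032,.031,.07),tp(120,278)),(T,(-.032,-.031,.07),tp(270,292)),
 (S,(-.032,-.031,.07),sp(460,198)),(S,(-.032,.031,.07),sp(492,67)),(S,(.032,-.031,.07),sp(648,210))],[.4,-.1,0])
if __name__=="__main__":
    print("cup",cup,np.degrees(cup[2]));print(res.round(1))
    t=cv2.imread("pics/top0.png");s=cv2.imread("pics/side0.png")
    g=t.max(2).astype(float)
    for n,c in(("T",T),):
        pts=[]
        for u in range(326,400,6):
            v=np.arange(140,153);col=g[v,u]; k=np.argmax(col[:9]);w=col[max(k-2,0):k+2];pts.append((u,(v[max(k-2,0):k+2]*np.clip(w-90,0,None)).sum()/np.clip(w-90,1e-6,None).sum()))
        W=np.array([ray(c,p,.18) for p in pts]); print(np.round(pts,1).tolist()); print(W[:,:2].round(4).tolist())
    gs=s.max(2).astype(float)
    for v in range(210,320,12):
        print(v,gs[v,376:400].astype(int).tolist())
    crop=lambda im,x,y,w,h,W,H: cv2.resize(im[y:y+h,x:x+w],(W,H),interpolation=cv2.INTER_CUBIC)
    a=crop(t,200,188,40,30,400,300); b=crop(s,290,130,48,36,400,300)
    e=crop(s,355,190,64,150,256,600)
    cv2.imwrite("pics/crop2.png",np.hstack([np.vstack([a,b]),e]))
E
python3 fit1.py
```

```text
cup [ 0.43978981 -0.14968477 -0.10341329] -5.9251448527683515
[[-0.4 -0.2]
 [-0.1 -0.6]
 [ 0.5 -0.2]
 [-0.3 -0.2]
 [ 0.3 -0.6]
 [-0.2  0.8]
 [-1.6  0.2]]
[[326.0, 144.2], [332.0, 144.7], [338.0, 144.9], [344.0, 145.1], [350.0, 145.4], [356.0, 145.7], [362.0, 145.9], [368.0, 146.2], [374.0, 146.6], [380.0, 146.9], [386.0, 146.9], [392.0, 147.3], [398.0, 147.5]]
[[0.6664, -0.0339], [0.6645, -0.0532], [0.6635, -0.0726], [0.6627, -0.0919], [0.6616, -0.1112], [0.6602, -0.1305], [0.6593, -0.1498], [0.6583, -0.1691], [0.6565, -0.1883], [0.6553, -0.2076], [0.6552, -0.2269], [0.6536, -0.2461], [0.6528, -0.2653]]
210 [235, 238, 239, 241, 242, 241, 235, 214, 183, 207, 235, 237, 219, 153, 88, 62, 58, 58, 57, 56, 57, 59, 59, 57]
222 [159, 162, 162, 162, 155, 143, 130, 126, 133, 166, 220, 237, 233, 194, 125, 73, 58, 55, 55, 55, 58, 58, 59, 58]
234 [113, 114, 115, 119, 120, 122, 154, 216, 236, 236, 230, 235, 238, 225, 166, 94, 62, 66, 65, 63, 59, 58, 58, 54]
246 [56, 59, 77, 99, 108, 106, 120, 170, 221, 234, 229, 230, 238, 237, 217, 151, 86, 57, 52, 56, 61, 65, 65, 62]
258 [54, 54, 56, 60, 62, 63, 78, 135, 210, 236, 236, 228, 233, 239, 233, 197, 134, 94, 87, 88, 88, 89, 90, 93]
270 [50, 54, 54, 52, 51, 54, 62, 95, 167, 224, 236, 232, 230, 237, 238, 223, 165, 95, 50, 44, 44, 37, 35, 37]
282 [56, 65, 72, 70, 70, 81, 81, 84, 132, 183, 184, 149, 133, 151, 162, 160, 144, 105, 63, 53, 55, 48, 41, 41]
294 [62, 65, 60, 58, 53, 55, 56, 66, 84, 102, 106, 105, 102, 97, 84, 62, 44, 38, 43, 48, 54, 55, 48, 40]
306 [60, 64, 66, 64, 62, 63, 78, 100, 107, 104, 102, 97, 85, 67, 61, 57, 53, 44, 38, 43, 47, 55, 52, 46]
318 [68, 70, 65, 70, 85, 102, 107, 105, 102, 95, 86, 69, 59, 54, 55, 55, 52, 48, 41, 31, 34, 40, 48, 51]
```

View pics/crop2.png

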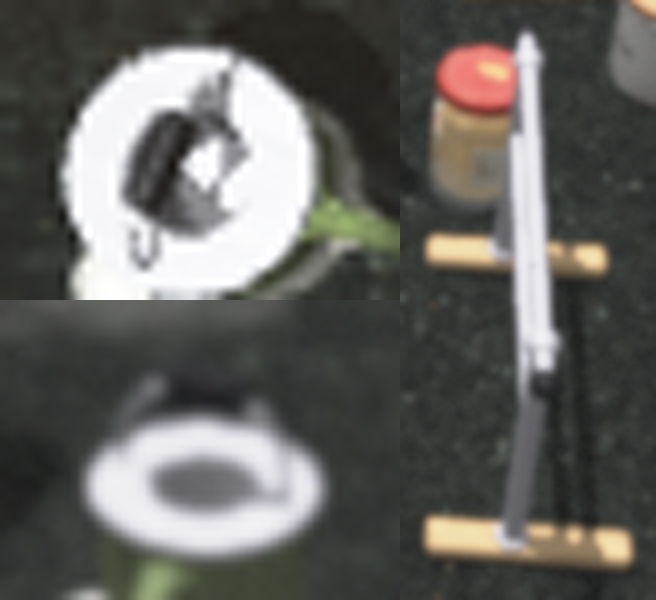

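The block is seen in the top view at about (215.6,203.8), with its long axis at about -26°. The flange centre is at (218.6,204.6) in the top view and (314,151.8) in the side view. The rail appears as the right-hand of two bars in the side view, near column 389 at row 258.

```bash
python3 - <<'E'
from fit1 import *
p=lambda c,uv,z:ray(c,uv,z)[:2].round(4)
print("blocktop",p(T,(215.55,203.75),.152),"side",p(S,(314.2,140.6),.144))
print("flange top",p(T,(218.55,204.55),.104),"side",p(S,(314.4,151.4),.104))
print("rail side: proj of rail pts from top:",proj(S,[[.6593,-.15,.18],[.6645,-.053,.18],[.6593,-.15,.12]]).round(1).tolist())
print("pink left edge",p(T,(379.5,209),.07),p(T,(378,207),.07))
print("posts",p(T,(321.6,155),.02),p(T,(388,157.6),.02))
print("pepper",p(T,(298,211),.15),"salt",p(T,(295,182),.12),"jar",p(T,(298,155),.1))
E
```

```text
blocktop [0.4791 0.3285] side [0.4801 0.3299]
flange top [0.4802 0.3308] side [0.4813 0.3304]
rail side: proj of rail pts from top: [[388.1, 239.9], [386.5, 212.9], [385.4, 258.2]]
pink left edge [ 0.4623 -0.2179] [ 0.4692 -0.2129]
posts [ 0.6635 -0.0206] [ 0.6513 -0.2604]
pepper [0.453  0.0592] salt [0.5524 0.0704] jar [0.6482 0.0609]
```

Emit:
send_rows([
  {"dz": 1.5,"dx": 1.5,"claw": 0.8},
  {"dz": 3,"dx": 3.5,"dy": -1.5,"claw": 0.8},
  {"dz": 3,"dx": 5,"dy": -3.5,"claw": 0.8},
  {"dz": 3,"dx": 6.5,"dy": -5.5,"roll": 0.5,"claw": 0.8},
  {"dz": 3,"dx": 8,"dy": -7.5,"roll": 1,"claw": 0.8},
])

```text
schema error: expected keys dx, dy, dz, roll, claw
```

Emit:
send_rows([
  {"dx": 1.5,"dy": 0,"dz": 1.5,"roll": 0,"claw": 0.8},
  {"dx": 3.5,"dy": -1.5,"dz": 3,"roll": 0,"claw": 0.8},
  {"dx": 5,"dy": -3.5,"dz": 3,"roll": 0,"claw": 0.8},
  {"dx": 6.5,"dy": -5.5,"dz": 3,"roll": 0.5,"claw": 0.8},
  {"dx": 8,"dy": -7.5,"dz": 3,"roll": 1,"claw": 0.8},
])

```text
clock: 0.72
tcp_pos: [0.3709, 0.3655, 0.306]
orientation: [-0.0, 0.084, 0.996, -0.0]
wrist_force: [0.2, -0.4, 0.3]
finger_gap: 0.0768
grip_force: 0.0
```

Emit:
send_rows([
  {"dx": 1,"dy": -2,"dz": 0,"roll": 0.4,"claw": 0.8},
  {"dx": 1.5,"dy": -4,"dz": 0,"roll": 0.4,"claw": 0.8},
  {"dx": 2,"dy": -6,"dz": 0,"roll": 0.4,"claw": 0.8},
  {"dx": 2.3,"dy": -8,"dz": 0,"roll": 0.4,"claw": 0.8},
  {"dx": 2.5,"dy": -10,"dz": 0,"roll": 0.4,"claw": 0.8},
])

```text
clock: 1.35
tcp_pos: [0.4325, 0.1155, 0.3059]
orientation: [-0.0, 0.057, 0.998, -0.0]
wrist_force: [1.8, -0.5, 0.4]
finger_gap: 0.0768
grip_force: 0.0
```

Emit:
send_rows([
  {"dx": 0,"dy": -2,"dz": 0,"roll": 0,"claw": 0.8},
  {"dx": 0,"dy": -4,"dz": 0,"roll": 0,"claw": 0.8},
  {"dx": 0,"dy": -6,"dz": 0,"roll": 0,"claw": 0.8},
  {"dx": 0,"dy": -8,"dz": 0,"roll": 0,"claw": 0.8},
  {"dx": 0,"dy": -10,"dz": 0,"roll": 0,"claw": 0.8},
])

```text
clock: 1.98
tcp_pos: [0.4321, -0.1344, 0.3061]
orientation: [-0.0, 0.057, 0.998, 0.0]
wrist_force: [0.5, 0.5, 0.2]
finger_gap: 0.0769
grip_force: 0.0
```

```bash
python3 -c "
from h import *
s=get_state();print(s['tcp_pos'],s['orientation'],2*np.degrees(np.arctan2(s['orientation'][2],s['orientation'][1]))-90)"
```

```text
[ 0.43213696 -0.13436366  0.30608395] [-1.02718495e-04  5.72093655e-02  9.98362183e-01  1.74018386e-04] 83.44070816123846
```

Emit:
send_rows([
  {"dx": 0.2,"dy": -0.4,"dz": -1.5,"roll": 0,"claw": 0.8},
  {"dx": 0.2,"dy": -0.4,"dz": -3.5,"roll": 0,"claw": 0.8},
  {"dx": 0.2,"dy": -0.4,"dz": -5.5,"roll": 0,"claw": 0.8},
  {"dx": 0.2,"dy": -0.4,"dz": -6.5,"roll": 0,"claw": 0.8},
  {"dx": 0.2,"dy": -0.4,"dz": -6.5,"roll": 0,"claw": 0.8},
])

```text
clock: 2.6
tcp_pos: [0.4356, -0.1419, 0.1417]
orientation: [-0.002, 0.057, 0.998, 0.001]
wrist_force: [0.3, 0.3, 0.5]
finger_gap: 0.0769
grip_force: 0.0
```

```bash
python3 - <<'E'
from h import *
s=get_state();print(s['tcp_pos'],2*np.degrees(np.arctan2(s['orientation'][2],s['orientation'][1]))-90)
t=snap("top","pics/top1.png");s=snap("side","pics/side1.png")
crop=lambda im,x,y,w,h,W,H: cv2.resize(im[y:y+h,x:x+w],(W,H),interpolation=cv2.INTER_CUBIC)
cv2.imwrite("pics/crop3.png",np.hstack([crop(t["image"],320,175,80,80,400,400),crop(s["image"],250,210,90,90,400,400)]))
E
```

```text
[ 0.43563431 -0.14185622  0.1417281 ] 83.4436220675646
```

View pics/crop3.png

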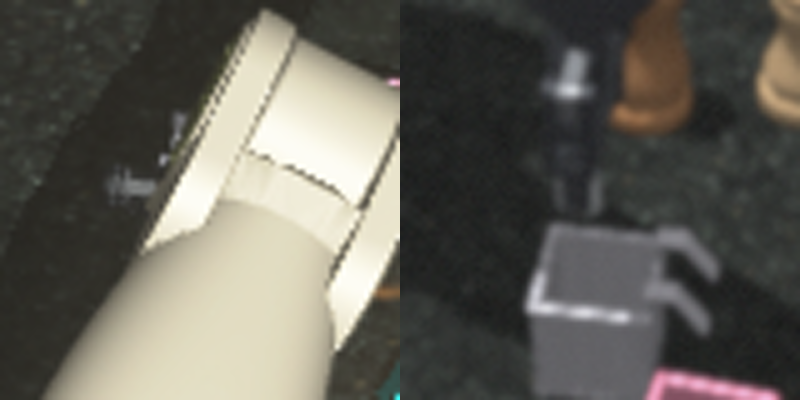

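The far finger hangs over the cup's far wall at side-crop (585,200), and the cup's rim is clear. I'll descend the rest of the way with a small correction.

Emit:
send_rows([
  {"dx": 0.15,"dy": -0.3,"dz": 0,"roll": 0,"claw": 0.8},
  {"dx": 0.15,"dy": -0.3,"dz": -1,"roll": 0,"claw": 0.8},
  {"dx": 0.15,"dy": -0.3,"dz": -2.5,"roll": 0,"claw": 0.8},
  {"dx": 0.15,"dy": -0.3,"dz": -3.6,"roll": 0,"claw": 0.8},
  {"dx": 0.15,"dy": -0.3,"dz": -4.1,"roll": 0,"claw": 0.8},
])

```text
clock: 3.32
tcp_pos: [0.4417, -0.1508, 0.041]
orientation: [0.0, 0.057, 0.998, -0.0]
wrist_force: [0.3, -0.0, 0.2]
finger_gap: 0.0773
grip_force: 0.0
```

Emit:
send_rows([
  {"dx": 0,"dy": 0,"dz": 0,"roll": 0,"claw": 0.4},
  {"dx": 0,"dy": 0,"dz": 0,"roll": 0,"claw": 0.2},
  {"dx": 0,"dy": 0,"dz": 0,"roll": 0,"claw": 0},
  {"dx": 0,"dy": 0,"dz": 0,"roll": 0,"claw": 0},
  {"dx": 0,"dy": 0,"dz": 0,"roll": 0,"claw": 0},
], grip_force=30)

```text
clock: 3.95
tcp_pos: [0.4414, -0.1504, 0.0416]
orientation: [0.0, 0.057, 0.998, -0.0]
wrist_force: [-1.0, -0.2, 0.3]
finger_gap: 0.0614
grip_force: 34.2
```

Emit:
send_rows([
  {"dx": 0,"dy": 0,"dz": 0.8,"roll": 0,"claw": 0},
  {"dx": 0,"dy": 0,"dz": 2,"roll": 0,"claw": 0},
  {"dx": 0,"dy": 0,"dz": 4,"roll": 0,"claw": 0},
  {"dx": 0.5,"dy": 0,"dz": 6,"roll": 0.2,"claw": 0},
  {"dx": 1.5,"dy": 0.2,"dz": 7,"roll": 0.4,"claw": 0},
])

```text
clock: 4.58
tcp_pos: [0.4797, -0.1459, 0.2196]
orientation: [0.002, 0.029, 1.0, -0.001]
wrist_force: [1.7, 0.1, -2.5]
finger_gap: 0.0613
grip_force: 34.1
```

Emit:
send_rows([
  {"dx": 1.5,"dy": 0,"dz": 0,"roll": 0,"claw": 0},
  {"dx": 3,"dy": 0,"dz": 0,"roll": 0,"claw": 0},
  {"dx": 4.3,"dy": 0,"dz": 0,"roll": 0,"claw": 0},
  {"dx": 5.2,"dy": 0,"dz": 0,"roll": 0,"claw": 0},
  {"dx": 5.4,"dy": 0,"dz": 0,"roll": 0,"claw": 0},
])

```text
clock: 5.2
tcp_pos: [0.6146, -0.1452, 0.2154]
orientation: [-0.0, 0.029, 1.0, 0.0]
wrist_force: [-1.2, 0.1, -1.2]
finger_gap: 0.0612
grip_force: 33.9
```

```bash
python3 - <<'E'
from h import *
s=get_state();print(s['tcp_pos'],2*np.degrees(np.arctan2(s['orientation'][2],s['orientation'][1]))-90,s['grip_force'])
t=snap("top","pics/top2.png");s=snap("side","pics/side2.png")
crop=lambda im,x,y,w,h,W,H: cv2.resize(im[y:y+h,x:x+w],(W,H),interpolation=cv2.INTER_CUBIC)
cv2.imwrite("pics/crop4.png",np.hstack([crop(t["image"],310,120,100,100,400,400),crop(s["image"],335,180,80,80,400,400)]))
E
```

```text
[ 0.61461801 -0.14521089  0.21543959] 86.6841786062906 33.94650399684906
```

View pics/crop4.png

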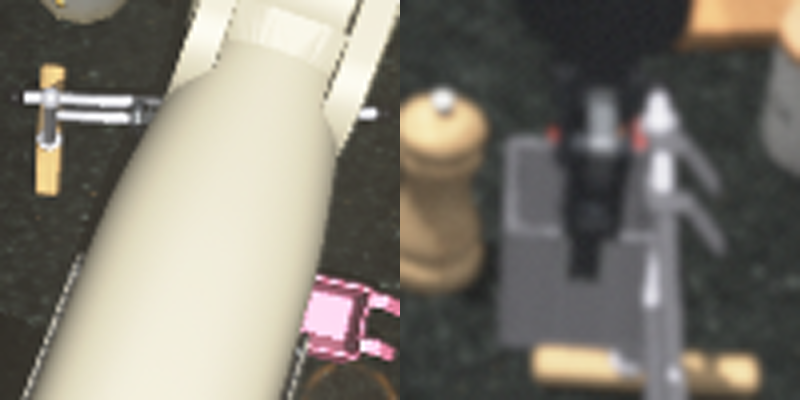

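The side view shows the held cup with its near-left rim corner at about (356,226) and its hook lips at about (398.6,229) and (398,217). The lips are beyond the rail at column 387. I'll compare this with the prediction.

```bash
python3 - <<'E'
from fit1 import *
S2=load("pics/side2.png")
a=np.radians(-3.3); c=np.array([.6146-.0016,-.1452,.1738])
L=np.array([[-.032,-.031,.07],[-.032,.031,.07],[-.032,-.031,0],[.064,-.02,.059],[.064,.02,.059],[.0375,0,.077]])
P=(Rz(a)@L.T).T+c
obs=np.array([[356,226],[356.1,208],[355,248],[398.5,229],[398.5,217.5]])
print(proj(S2,P).round(1).tolist(),obs.tolist())
def r(p): return (proj(S2,(Rz(p[3])@L[:5].T).T+c+p[:3])-obs).ravel()
o=least_squares(lambda p:np.r_[r(p),p[1]*1000,p[3]+.058],[0,0,0,a]);print(o.x*1000,r(o.x).round(1)); print(P[5])
# rail line in side view now, upper part
g=cv2.imread("pics/side2.png").max(2)
for v in (200,203,206,209,212,215,280,290): print(v,g[v,378:402].tolist(),proj(S2,[[.6597+.056*(y+.145),y,.18] for y in(-.02,-.05,-.08)]).round(1).tolist() if v==200 else "")
E
```

```text
[[355.8, 225.6], [356.1, 207.6], [353.8, 248.5], [398.8, 228.6], [397.9, 216.9], [387.3, 215.9]] [[356.0, 226.0], [356.1, 208.0], [355.0, 248.0], [398.5, 229.0], [398.5, 217.5]]
[ 9.19168551e-01  4.42164916e-02 -8.82201244e-01 -6.24962604e+01] [ 0.1 -0.2  0.4 -0.1 -0.9  0.7  0.6 -0.1 -0.2 -0.3]
[ 0.65043782 -0.14735865  0.2508    ]
200 [71, 52, 46, 48, 52, 74, 138, 212, 233, 224, 169, 100, 66, 61, 59, 56, 56, 57, 57, 60, 58, 58, 61, 61] [[386.1, 204.5], [386.6, 212.2], [387.0, 220.1]]
203 [93, 57, 50, 72, 109, 151, 204, 235, 243, 241, 227, 186, 126, 78, 60, 55, 57, 58, 56, 57, 53, 53, 56, 57] 
206 [122, 111, 95, 121, 166, 177, 172, 182, 194, 192, 175, 152, 128, 99, 75, 60, 55, 54, 53, 51, 51, 53, 53, 54] 
209 [114, 92, 86, 116, 157, 165, 144, 136, 154, 158, 151, 143, 137, 133, 122, 103, 83, 65, 55, 55, 56, 54, 52, 54] 
212 [50, 45, 55, 72, 89, 99, 120, 175, 227, 236, 221, 159, 95, 73, 86, 105, 114, 110, 91, 71, 61, 58, 64, 64] 
215 [45, 47, 67, 86, 98, 113, 148, 194, 231, 238, 226, 166, 96, 59, 54, 63, 80, 102, 113, 109, 88, 68, 61, 63] 
280 [37, 40, 40, 41, 38, 49, 80, 116, 129, 131, 172, 221, 236, 233, 209, 144, 77, 48, 39, 39, 35, 35, 36, 40] 
290 [37, 37, 35, 39, 34, 47, 80, 112, 118, 108, 97, 88, 77, 57, 41, 34, 34, 36, 40, 35, 35, 36, 33, 33]
```

Emit:
send_rows([
  {"dx": 0.2,"dy": 0,"dz": 0,"roll": 0,"claw": 0},
  {"dx": 0.2,"dy": 0,"dz": -0.6,"roll": 0,"claw": 0},
  {"dx": 0.2,"dy": 0,"dz": -1.3,"roll": 0,"claw": 0},
  {"dx": 0.2,"dy": 0,"dz": -2.0,"roll": 0,"claw": 0},
  {"dx": 0.2,"dy": 0,"dz": -2.3,"roll": 0,"claw": 0},
])

```text
clock: 5.92
tcp_pos: [0.6174, -0.145, 0.1569]
orientation: [-0.001, 0.029, 1.0, 0.0]
wrist_force: [-0.9, -0.4, -1.6]
finger_gap: 0.0611
grip_force: 34.0
```

Emit:
send_rows([
  {"dx": 0,"dy": 0,"dz": 0,"roll": 0,"claw": 0},
  {"dx": 0,"dy": 0,"dz": -0.1,"roll": 0,"claw": 0},
  {"dx": 0,"dy": 0,"dz": -0.2,"roll": 0,"claw": 0},
  {"dx": 0,"dy": 0,"dz": -0.3,"roll": 0,"claw": 0},
  {"dx": 0,"dy": 0,"dz": -0.4,"roll": 0,"claw": 0},
])

```text
clock: 6.55
tcp_pos: [0.6189, -0.1454, 0.1488]
orientation: [0.0, 0.029, 1.0, 0.0]
wrist_force: [1.3, -0.0, -0.3]
finger_gap: 0.0615
grip_force: 34.0
```

Emit:
send_rows([
  {"dx": 0,"dy": 0,"dz": -0.05,"roll": 0,"claw": 0},
  {"dx": 0,"dy": 0,"dz": -0.1,"roll": 0,"claw": 0},
  {"dx": 0,"dy": 0,"dz": -0.15,"roll": 0,"claw": 0},
  {"dx": 0,"dy": 0,"dz": -0.15,"roll": 0,"claw": 0},
  {"dx": 0,"dy": 0,"dz": -0.15,"roll": 0,"claw": 0},
])

```text
clock: 7.18
tcp_pos: [0.6188, -0.1453, 0.1451]
orientation: [0.0, 0.029, 1.0, 0.0]
wrist_force: [-0.3, -0.5, -1.5]
finger_gap: 0.0615
grip_force: 34.0
```

```bash
python3 - <<'E'
from h import *
s=get_state();print(s['tcp_pos'],s['wrist_force'],s['grip_force'])
s=snap("side","pics/side3.png")
crop=lambda im,x,y,w,h,W,H: cv2.resize(im[y:y+h,x:x+w],(W,H),interpolation=cv2.INTER_CUBIC)
cv2.imwrite("pics/crop5.png",crop(s["image"],340,190,70,70,560,560))
E
```

```text
[ 0.61883109 -0.14534309  0.14511836] [-0.28454657 -0.53672011 -1.46190901] 33.971444964408875
```

View pics/crop5.png

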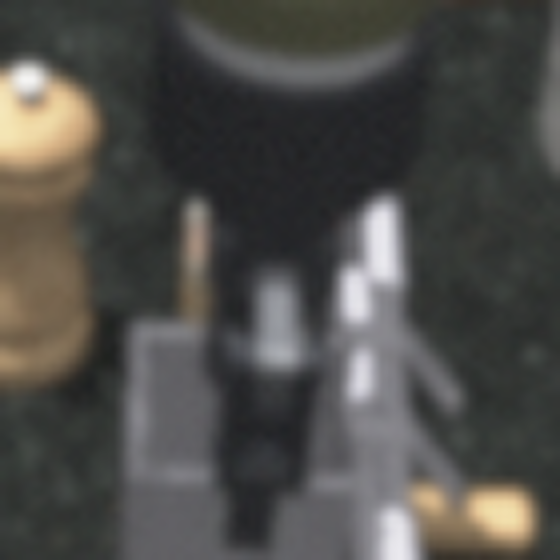

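The hooks' lips, at crop (455,400) and (465,480), are behind the rail and the back wall is in front of it. The arm still carries the cup's full weight, so I'll lower a little more until the load transfers.

Emit:
send_rows([
  {"dx": 0,"dy": 0,"dz": -0.03,"roll": 0,"claw": 0},
  {"dx": 0,"dy": 0,"dz": -0.06,"roll": 0,"claw": 0},
  {"dx": 0,"dy": 0,"dz": -0.09,"roll": 0,"claw": 0},
  {"dx": 0,"dy": 0,"dz": -0.12,"roll": 0,"claw": 0},
  {"dx": 0,"dy": 0,"dz": -0.12,"roll": 0,"claw": 0},
])

```text
clock: 7.85
tcp_pos: [0.6194, -0.1455, 0.1436]
orientation: [0.001, 0.029, 1.0, -0.0]
wrist_force: [-1.9, 0.2, 6.4]
finger_gap: 0.0615
grip_force: 34.9
```

Emit:
send_rows([
  {"dx": 0,"dy": 0,"dz": 0,"roll": 0,"claw": 0.6},
  {"dx": 0,"dy": 0,"dz": 0,"roll": 0,"claw": 0.8},
  {"dx": 0,"dy": 0,"dz": 0,"roll": 0,"claw": 0.8},
  {"dx": 0,"dy": 0,"dz": 0,"roll": 0,"claw": 0.8},
  {"dx": 0,"dy": 0,"dz": 0.3,"roll": 0,"claw": 0.8},
])

```text
clock: 8.48
tcp_pos: [0.6183, -0.1451, 0.149]
orientation: [-0.001, 0.029, 1.0, 0.0]
wrist_force: [-0.0, -0.1, -0.3]
finger_gap: 0.0768
grip_force: 0.0
```

Emit:
send_rows([
  {"dx": 0,"dy": 0,"dz": 1,"roll": 0,"claw": 0.8},
  {"dx": 0,"dy": 0,"dz": 2,"roll": 0,"claw": 0.8},
  {"dx": 0,"dy": 0,"dz": 4,"roll": 0,"claw": 0.8},
  {"dx": 0,"dy": 1,"dz": 6,"roll": 0,"claw": 0.8},
  {"dx": -1,"dy": 3,"dz": 7,"roll": -0.5,"claw": 0.4},
])

```text
clock: 9.1
tcp_pos: [0.5955, -0.0713, 0.3274]
orientation: [0.002, 0.066, 0.998, -0.0]
wrist_force: [-0.1, 0.3, -0.8]
finger_gap: 0.061
grip_force: 0.0
```

Emit:
send_rows([
  {"dx": -0.6,"dy": 2,"dz": 0,"roll": -0.5,"claw": 0.2},
  {"dx": -1.2,"dy": 4,"dz": 0,"roll": -1,"claw": 0.1},
  {"dx": -1.8,"dy": 6,"dz": 0,"roll": -1.5,"claw": 0.1},
  {"dx": -2.4,"dy": 8,"dz": 0,"roll": -2,"claw": 0.1},
  {"dx": -3,"dy": 10,"dz": 0,"roll": -2.3,"claw": 0.1},
])

```text
clock: 9.72
tcp_pos: [0.5182, 0.1812, 0.3254]
orientation: [0.001, 0.224, 0.975, 0.0]
wrist_force: [0.9, 1.1, 0.1]
finger_gap: 0.0469
grip_force: 0.0
```

Emit:
send_rows([
  {"dx": -0.5,"dy": 2,"dz": 0,"roll": 0,"claw": 0.1},
  {"dx": -1,"dy": 4,"dz": 0,"roll": 0,"claw": 0.1},
  {"dx": -1.5,"dy": 5.5,"dz": -0.5,"roll": 0,"claw": 0.1},
  {"dx": -1.5,"dy": 6,"dz": -1.5,"roll": 0,"claw": 0.1},
  {"dx": -1.5,"dy": 6,"dz": -2,"roll": 0,"claw": 0.1},
])

```text
clock: 10.35
tcp_pos: [0.4805, 0.3304, 0.2736]
orientation: [-0.0, 0.222, 0.975, -0.0]
wrist_force: [0.2, -0.5, -0.8]
finger_gap: 0.0466
grip_force: 0.0
```

```bash
python3 - <<'E'
from h import *
s=get_state();print(s['tcp_pos'],2*np.degrees(np.arctan2(s['orientation'][2],s['orientation'][1]))-90)
t=snap("top","pics/top4.png");s=snap("side","pics/side4.png")
crop=lambda im,x,y,w,h,W,H: cv2.resize(im[y:y+h,x:x+w],(W,H),interpolation=cv2.INTER_CUBIC)
cv2.imwrite("pics/crop6.png",np.vstack([np.hstack([crop(t["image"],335,130,60,45,400,300),crop(s["image"],345,200,60,45,400,300)]),np.hstack([crop(t["image"],195,180,60,45,400,300),crop(s["image"],285,115,60,45,400,300)])]))
E
```

```text
[0.48054566 0.33042721 0.27359361] 64.36720156128496
```

View pics/crop6.png

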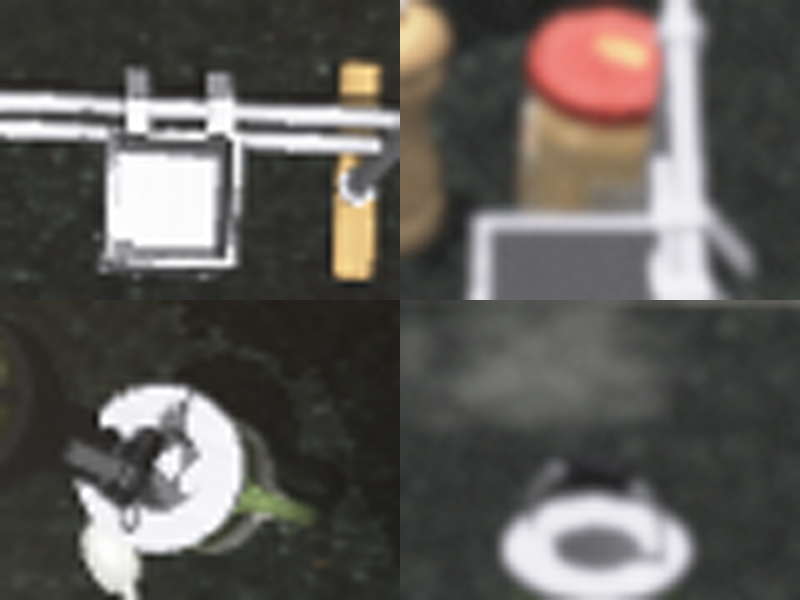

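The cup hangs with both hooks over the rail; its rim corners in the top crop are about (105,140), (238,140), (102,268) and (238,265). The gripper is in line over the infuser's block, so I'll descend and grasp.

Emit:
send_rows([
  {"dx": 0,"dy": 0,"dz": -1.5,"roll": 0,"claw": 0.1},
  {"dx": 0,"dy": 0,"dz": -3,"roll": 0,"claw": 0.1},
  {"dx": 0,"dy": 0,"dz": -4.5,"roll": 0,"claw": 0.1},
  {"dx": 0,"dy": 0,"dz": -5.5,"roll": 0,"claw": 0.1},
  {"dx": 0,"dy": 0,"dz": -5.9,"roll": 0,"claw": 0.1},
])

```text
clock: 11.08
tcp_pos: [0.4814, 0.3284, 0.1266]
orientation: [-0.0, 0.224, 0.975, -0.0]
wrist_force: [0.2, 0.6, 0.1]
finger_gap: 0.0469
grip_force: 0.0
```

Emit:
send_rows([
  {"dx": 0,"dy": 0,"dz": 0,"roll": 0,"claw": -0.3},
  {"dx": 0,"dy": 0,"dz": 0,"roll": 0,"claw": -0.6},
  {"dx": 0,"dy": 0,"dz": 0,"roll": 0,"claw": -1},
  {"dx": 0,"dy": 0,"dz": 0,"roll": 0,"claw": -1},
  {"dx": 0,"dy": 0,"dz": 0,"roll": 0,"claw": -1},
], grip_force=40)

```text
clock: 11.7
tcp_pos: [0.4823, 0.3302, 0.1286]
orientation: [0.001, 0.223, 0.975, 0.001]
wrist_force: [-0.4, 0.2, 6.5]
finger_gap: 0.0111
grip_force: 41.3
```

```bash
python3 - <<'E'
from fit1 import *
T4=load("pics/top4.png");S4=load("pics/side4.png")
tq=lambda u,v:(335+u/6.667-.45,130+v/6.667-.45); sq=lambda u,v:(345+u/6.667-.45,200+v/6.667-.45)
z=.173
f,r=fit([(T4,(.032,.031,z),tq(105,140)),(T4,(.032,-.031,z),tq(238,138)),(T4,(-.032,.031,z),tq(101,269)),(T4,(-.032,-.031,z),tq(238,265)),(S4,(-.032,.031,z),sq(70,214))],[.62,-.145,-.05])
print(f,r.round(1))
s=get_state();print(s['tcp_pos'],s['finger_gap'],s['grip_force'])
E
```

```text
[ 0.61543427 -0.14444784 -0.00760682] [[ 0.4 -0.5]
 [-0.4 -0.2]
 [ 1.2 -0.3]
 [-0.1  0.3]
 [-0.5 -0.9]]
[0.48230013 0.33019911 0.12863425] 0.011116869023956826 41.30731523036957
```

Grasped. Before lifting, I need to be sure the cup is home: the crude fit gave x=0.615, while about 0.622 is expected. I'll overlay the home model on an enlarged view.

```bash
python3 - <<'E'
from fit1 import *
def outl(c0,a):
    L=[]
    for X,Y in((.032,.031),(.029,.028)):
        L.append([(X,Y,.07),(X,-Y,.07),(-X,-Y,.07),(-X,Y,.07),(X,Y,.07)])
    for y in(-.026,-.014,.014,.026): L.append([(.032,y,.085),(.044,y,.085),(.064,y,.059)])
    L.append([(.064,-.026,.059),(.064,-.014,.059)]);L.append([(.064,.026,.059),(.064,.014,.059)])
    return [(Rz(a)@np.array(l).T).T+c0 for l in L]
out=[]
for n,(x,y,w,h),k in(("top4",(342,135,32,40),15),("side4",(348,205,54,40),10)):
    c=load(f"pics/{n}.png"); im=cv2.imread(f"pics/{n}.png")
    b=cv2.resize(im[y:y+h,x:x+w],(w*k,h*k),interpolation=cv2.INTER_CUBIC)
    q=b.copy()
    tr=lambda P:np.round(((proj(c,P)-[x,y]+.5)*k-.5)*8).astype(np.int32)
    rail=np.array([[.6597+.056*(yy+.145),yy,.18] for yy in(-.3,0)]); cv2.polylines(q,[tr(rail)],False,(0,255,0),1,shift=3)
    for l in outl(np.array([.6222,-.1425,.103]),-.058): cv2.polylines(q,[tr(l)],False,(0,0,255),1,shift=3)
    out+= [b,q] if n=="top4" else [q]
H=600; out=[cv2.resize(o,(int(o.shape[1]*s),int(o.shape[0]*s))) for o,s in zip(out,(.5,.8,.75))]
W=np.zeros((600,out[1].shape[1]+out[2].shape[1],3),np.uint8)
W[:out[1].shape[0],:out[1].shape[1]]=out[1]; W[:300,out[1].shape[1]:]=out[2][:300]; b=out[0]; W[300:300+b.shape[0],out[1].shape[1]:out[1].shape[1]+b.shape[1]]=b
cv2.imwrite("pics/crop7.png",W); print(W.shape)
E
```

```text
(600, 789, 3)
```

View pics/crop7.png

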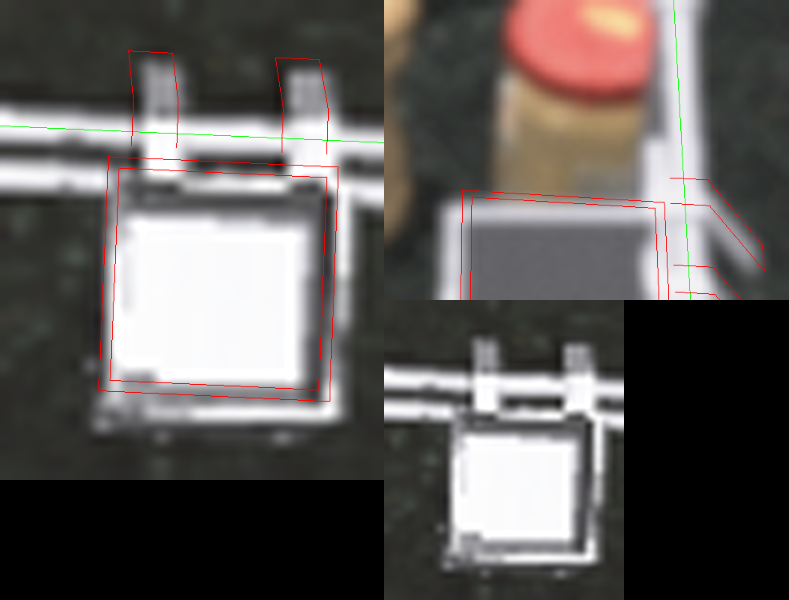

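The overlay shows the cup on the rail with both straps over it. Compared with the ideal outline it is turned to about yaw 0 and sits about 4 mm towards the robot, perhaps with a small tilt. I'll measure that numerically from the side view's left silhouette and lower edges.

```bash
cat > fit2.py <<'E'
from fit1 import *
from scipy.spatial.transform import Rotation as Ro
def edge(g,line,n):  # subpixel strongest |gradient| along a 1D profile
    pass
S4=load("pics/side4.png");T4=load("pics/top4.png")
gs=cv2.imread("pics/side4.png").max(2).astype(float)
print("side left edges (row: col)")
for v in range(224,266,3):
    p=gs[v,340:375]; d=np.diff(p); k=np.argmax(d[:25]); w=np.clip(d[max(k-2,0):k+3],0,None); print(v,round(340.5+(np.arange(max(k-2,0),max(k-2,0)+len(w))*w).sum()/w.sum(),2),p[k-3:k+6].astype(int).tolist())
for u in (358,364,370): print("col",u,list(zip(range(222,272,2),gs[222:272:2,u].astype(int).tolist())))
def pts(p,L): # p: x,y,z,yaw,pitch of cup_hook
    return (Ro.from_euler("ZY",[p[3],p[4]]).as_matrix()@(np.array(L)-[.0375,0,.077]).T).T+p[:3]
if __name__=="__main__":
  for p in([.6597,-.145,.18,-.056,0],[.6560,-.148,.18,0,0],[.6560,-.148,.18,0,-.07],[.6560,-.148,.18,0,.07]):
    print(p,proj(S4,pts(p,[(-.032,.031,.07),(-.032,-.031,.07),(-.032,-.031,0),(0,-.031,.07),(0,-.031,0)])).round(1).tolist())
E
python3 fit2.py
```

```text
side left edges (row: col)
224 362.56 [57, 56, 56, 82, 116, 135, 141, 141, 141]
227 362.34 [54, 53, 60, 84, 113, 126, 132, 137, 141]
230 362.52 [68, 70, 72, 92, 117, 130, 136, 140, 143]
233 355.31 [43, 39, 52, 104, 172, 214, 215, 205, 202]
236 355.16 [41, 47, 61, 115, 183, 210, 172, 122, 105]
239 355.08 [46, 54, 72, 127, 195, 217, 177, 122, 106]
242 355.04 [56, 58, 73, 131, 197, 214, 174, 124, 107]
245 354.68 [54, 57, 60, 84, 164, 224, 222, 173, 120]
248 354.71 [61, 63, 67, 86, 162, 223, 223, 177, 127]
251 354.84 [61, 60, 57, 72, 128, 179, 182, 168, 160]
254 356.19 [61, 63, 64, 78, 98, 102, 102, 103, 104]
257 356.34 [67, 65, 65, 78, 96, 103, 103, 103, 104]
260 356.1 [58, 57, 56, 61, 78, 95, 103, 104, 104]
263 354.79 [64, 57, 60, 68, 80, 85, 95, 102, 104]
col 358 [(222, 53), (224, 55), (226, 53), (228, 60), (230, 69), (232, 174), (234, 201), (236, 172), (238, 176), (240, 176), (242, 174), (244, 176), (246, 166), (248, 177), (250, 186), (252, 128), (254, 102), (256, 103), (258, 103), (260, 103), (262, 102), (264, 101), (266, 98), (268, 99), (270, 104)]
col 364 [(222, 165), (224, 135), 
[... 333 characters left out ...]
(230, 143), (232, 186), (234, 167), (236, 105), (238, 105), (240, 104), (242, 103), (244, 104), (246, 104), (248, 111), (250, 153), (252, 127), (254, 104), (256, 105), (258, 104), (260, 103), (262, 103), (264, 103), (266, 105), (268, 103), (270, 117)]
[0.6597, -0.145, 0.18, -0.056, 0] [[358.0, 230.0], [357.8, 248.1], [355.8, 269.3], [371.8, 249.0], [369.2, 270.1]]
[0.656, -0.148, 0.18, 0, 0] [[355.8, 231.9], [357.0, 250.2], [355.0, 271.4], [371.0, 250.5], [368.5, 271.7]]
[0.656, -0.148, 0.18, 0, -0.07] [[355.9, 233.4], [357.1, 251.7], [357.2, 272.8], [371.2, 251.3], [370.8, 272.4]]
[0.656, -0.148, 0.18, 0, 0.07] [[355.8, 230.4], [357.0, 248.7], [353.0, 269.9], [371.0, 249.7], [366.4, 270.8]]
```

After allowing about 1 px of bloom on the bright rim, the cup's hook point lies 2–4.5 mm towards the robot from the rail axis. It is nearly upright and well within the tolerances. The mouth centre is about (0.618,-0.146). I'll lift the infuser gently.

Emit:
send_rows([
  {"dx": 0,"dy": 0,"dz": 0.4,"roll": 0,"claw": -1},
  {"dx": 0,"dy": 0,"dz": 1,"roll": 0,"claw": -1},
  {"dx": 0,"dy": 0,"dz": 1.8,"roll": 0,"claw": -1},
  {"dx": 0,"dy": 0,"dz": 2.8,"roll": 0,"claw": -1},
  {"dx": 0,"dy": 0,"dz": 3.8,"roll": 0,"claw": -1},
])

```text
clock: 12.32
tcp_pos: [0.4812, 0.3296, 0.2236]
orientation: [0.0, 0.223, 0.975, 0.0]
wrist_force: [-0.5, -0.1, -1.5]
finger_gap: 0.0117
grip_force: 40.2
```

Emit:
send_rows([
  {"dx": 0,"dy": 0,"dz": 1,"roll": 0,"claw": -1},
  {"dx": 0,"dy": 0,"dz": 2,"roll": 0,"claw": -1},
  {"dx": 0,"dy": 0,"dz": 3,"roll": 0,"claw": -1},
  {"dx": 0,"dy": 0,"dz": 3.5,"roll": 0,"claw": -1},
  {"dx": 0,"dy": 0,"dz": 3.5,"roll": 0,"claw": -1},
])

```text
clock: 12.95
tcp_pos: [0.4817, 0.3299, 0.3106]
orientation: [0.001, 0.223, 0.975, 0.001]
wrist_force: [0.8, 0.6, -0.1]
finger_gap: 0.011
grip_force: 40.3
```

Emit:
send_rows([
  {"dx": 0.2,"dy": -0.7,"dz": 0,"roll": 0,"claw": -1},
  {"dx": 0.5,"dy": -1.9,"dz": 0,"roll": 0,"claw": -1},
  {"dx": 0.9,"dy": -3.2,"dz": 0,"roll": 0,"claw": -1},
  {"dx": 1.3,"dy": -4.5,"dz": 0,"roll": 0,"claw": -1},
  {"dx": 1.7,"dy": -5.9,"dz": 0,"roll": 0,"claw": -1},
])

```text
clock: 13.58
tcp_pos: [0.5235, 0.1801, 0.3083]
orientation: [-0.001, 0.223, 0.975, -0.001]
wrist_force: [-0.2, -0.2, -1.0]
finger_gap: 0.0112
grip_force: 40.2
```

Emit:
send_rows([
  {"dx": 0.4,"dy": -1.4,"dz": 0,"roll": 0,"claw": -1},
  {"dx": 0.8,"dy": -2.8,"dz": 0,"roll": 0,"claw": -1},
  {"dx": 1.2,"dy": -4.2,"dz": 0,"roll": 0,"claw": -1},
  {"dx": 1.6,"dy": -5.6,"dz": 0,"roll": 0,"claw": -1},
  {"dx": 2,"dy": -7,"dz": 0,"roll": 0,"claw": -1},
])

```text
clock: 14.2
tcp_pos: [0.5732, 0.005, 0.3083]
orientation: [-0.001, 0.223, 0.975, -0.0]
wrist_force: [-0.5, -0.4, -0.8]
finger_gap: 0.0109
grip_force: 40.2
```

Emit:
send_rows([
  {"dx": 0.4,"dy": -1.4,"dz": 0,"roll": 0,"claw": -1},
  {"dx": 0.8,"dy": -2.8,"dz": 0,"roll": 0,"claw": -1},
  {"dx": 1.2,"dy": -4.2,"dz": 0,"roll": 0,"claw": -1},
  {"dx": 1.5,"dy": -5.4,"dz": 0,"roll": 0,"claw": -1},
  {"dx": 1.7,"dy": -6,"dz": 0,"roll": 0,"claw": -1},
])

```text
clock: 14.82
tcp_pos: [0.6156, -0.1451, 0.308]
orientation: [-0.001, 0.224, 0.975, 0.0]
wrist_force: [0.7, 0.4, -0.9]
finger_gap: 0.0109
grip_force: 40.3
```

Emit:
send_rows([
  {"dx": 0,"dy": 0,"dz": 0,"roll": 0,"claw": -1},
  {"dx": 0,"dy": 0,"dz": 0,"roll": 0,"claw": -1},
  {"dx": 0,"dy": 0,"dz": -0.4,"roll": 0,"claw": -1},
  {"dx": 0,"dy": 0,"dz": -0.8,"roll": 0,"claw": -1},
  {"dx": 0,"dy": 0,"dz": -1,"roll": 0,"claw": -1},
])

```text
clock: 15.45
tcp_pos: [0.6158, -0.1421, 0.2834]
orientation: [-0.001, 0.222, 0.975, 0.0]
wrist_force: [-0.4, -0.2, -1.5]
finger_gap: 0.0107
grip_force: 40.3
```

```bash
python3 - <<'E'
from h import *
s=get_state();print(s['tcp_pos'],s['orientation'],s['grip_force'],s['finger_gap'])
t=snap("top","pics/top5.png");s=snap("side","pics/side5.png")
g=s["image"].max(2).astype(int)
tcp=get_state()['tcp_pos']; print(proj(s,[tcp,tcp-[0,0,.083],tcp-[0,0,.026]]).round(1).tolist())
cv2.imwrite("pics/crop8.png",np.hstack([cv2.resize(s["image"][170:280,330:420],(490,600),interpolation=cv2.INTER_CUBIC),cv2.resize(t["image"][120:180,330:361],(310,600),interpolation=cv2.INTER_CUBIC)]))
E
```

```text
[ 0.61581834 -0.1420801   0.2833666 ] [-7.77943684e-04  2.22445048e-01  9.74944906e-01  1.60089794e-04] 40.26148796081543 0.010734823705156047
[[372.9, 202.7], [369.8, 230.7], [371.9, 211.8]]
```

View pics/crop8.png

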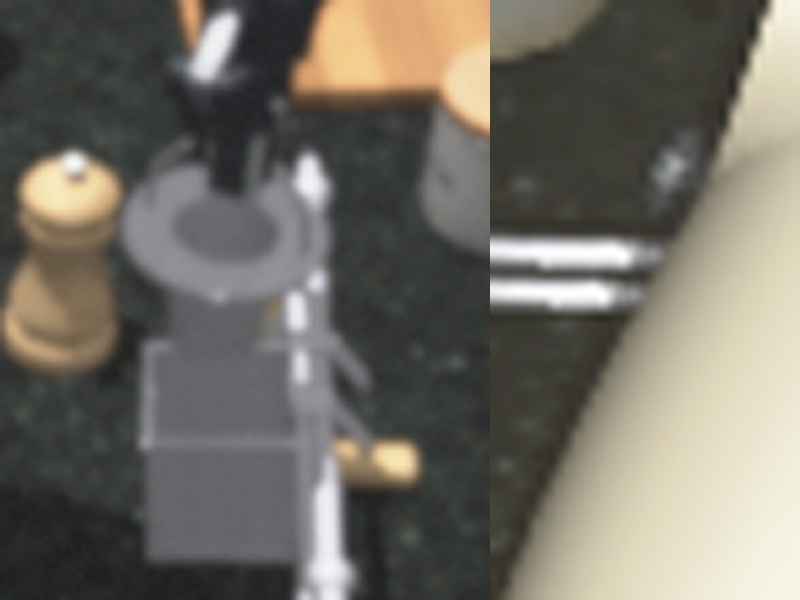

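The infuser hangs upright over the cup. Its flange centre in the side view is at about (371.2,212.1), which puts the axis at about (0.614,-0.142). The cup's near-left edge is vertical at column 357 (rows 251 to 272), so the cup tilts about 0.07 rad and its mouth is at about (0.619,-0.147,0.171). I'll shift +5 mm in x and -5 mm in y, then lower about 17 mm.

Emit:
send_rows([
  {"dx": 0.1,"dy": -0.1,"dz": 0,"roll": 0,"claw": -1},
  {"dx": 0.2,"dy": -0.2,"dz": 0,"roll": 0,"claw": -1},
  {"dx": 0.2,"dy": -0.2,"dz": -0.2,"roll": 0,"claw": -1},
  {"dx": 0.2,"dy": -0.2,"dz": -0.45,"roll": 0,"claw": -1},
  {"dx": 0.2,"dy": -0.2,"dz": -0.65,"roll": 0,"claw": -1},
])

```text
clock: 16.18
tcp_pos: [0.6211, -0.1478, 0.2676]
orientation: [-0.0, 0.223, 0.975, 0.0]
wrist_force: [0.6, -0.9, -1.9]
finger_gap: 0.011
grip_force: 40.3
```

Emit:
send_rows([
  {"dx": 0,"dy": 0,"dz": 0,"roll": 0,"claw": -1},
  {"dx": 0,"dy": 0,"dz": 0,"roll": 0,"claw": -1},
  {"dx": 0,"dy": 0,"dz": 0,"roll": 0,"claw": -1},
  {"dx": 0,"dy": 0,"dz": 0,"roll": 0,"claw": -1},
  {"dx": 0,"dy": 0,"dz": 0,"roll": 0,"claw": -1},
])

```text
clock: 16.8
tcp_pos: [0.6214, -0.1479, 0.2684]
orientation: [0.0, 0.223, 0.975, 0.0]
wrist_force: [0.5, 1.1, -1.5]
finger_gap: 0.0113
grip_force: 40.3
```

```bash
python3 - <<'E'
from h import *
s=get_state();print(s['tcp_pos'],s['qvel'].round(3),s['wrist_force'])
c=snap("side","pics/side6.png"); g=c["image"].max(2).astype(int); g5=cv2.imread("pics/side5.png").max(2).astype(int)
for v in(218,245,262): print(v,g[v,348:396].tolist())
print([ (k,abs(g-g5)[v0:v1,u0:u1].mean().round(1)) for k,(v0,v1,u0,u1) in dict(cup=(252,272,352,384),hooks=(232,255,390,402)).items()])
t=s['tcp_pos']; print(proj(c,[t-[.002,-.001,.026]]).round(1))
E
```

```text
[ 0.62136546 -0.14785265  0.26842987] [-0.001  0.001 -0.002 -0.     0.    -0.   ] [ 0.51752724  1.11782834 -1.49763595]
218 [94, 85, 73, 65, 61, 66, 98, 131, 144, 147, 147, 148, 146, 148, 144, 135, 120, 110, 106, 107, 110, 109, 111, 111, 111, 111, 109, 109, 107, 105, 105, 101, 101, 102, 112, 129, 143, 147, 143, 127, 124, 137, 145, 135, 108, 79, 63, 61]
245 [55, 55, 53, 57, 57, 59, 66, 90, 124, 134, 119, 107, 106, 106, 106, 105, 104, 105, 106, 107, 106, 106, 107, 105, 106, 106, 106, 107, 108, 108, 107, 107, 105, 103, 102, 111, 127, 138, 140, 140, 143, 141, 136, 128, 123, 112, 93, 75]
262 [54, 59, 63, 64, 56, 55, 60, 65, 77, 93, 104, 106, 106, 103, 107, 106, 104, 105, 107, 106, 106, 106, 104, 104, 105, 106, 105, 105, 106, 107, 107, 105, 104, 106, 105, 105, 117, 133, 143, 169, 218, 237, 238, 217, 149, 81, 49, 44]
[('cup', np.float64(1.1)), ('hooks', np.float64(1.4))]
[[373.1 218.3]]
```

The arm is still, and the flange centre is where predicted: column 373.1, axis at about (0.619,-0.147). The underside is about 14 mm above the rim and the cup hasn't moved. Handing in.

```bash
python3 -c "
from workcell import hand_in
print(hand_in())"
```

```text
the job is handed in; nothing more can be done
None
```

I handed the job in at about 17 s of the 61 s limit, with no verdict returned: the drip cup hangs on the rail (measured 2–4.5 mm off home and tilted about 0.07 rad, within limits), and the infuser is held still and upright about 14 mm above its mouth, centred to within a few millimetres.

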